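# Level the pantry shelf with a spirit level and keep it pressed

## Robot

A 6-joint arm with a two-finger parallel gripper is mounted at the origin on a cart in front of the work surface, level with it; the furniture and walls round the work are solid. World frame = base frame: x ahead of the robot, y to its left, z up, the work surface at z = 0. Lengths are in m, angles in degrees, forces in N, time in s.
With the tool pointing down it reaches from about 0.275 to 0.725 m from the base axis. Payload 15.9 kg.
Tool frame: the origin (TCP) lies at the very end of the fingers, on their centre line; the grasp point (between the pads) lies 19 mm behind it; z points along the fingers, y is the line along which they close (so a half turn about z gives the same grasp; the last joint's range is limited). The gripper opens to 85 mm and grips with 20 to 120 N. Pads are 22 mm wide; open, the fingers measure 114 mm over their backs; the gripper's body (76 mm by 85 mm) begins 54 mm behind the grasp point. The pads swing forward as they close: fully open they stand 13 mm farther back than shut.
Start: joints at [70.531, 12.198, -1.971, 75.831, 0, 90], TCP at [0.167, 0.471, 0.231] pointing down, gripper open.
Joint ranges: [-170.91, 170.91], [-42.67, 98.43], [-65.05, 77.54], [-120.47, 116.71], [-90, 82.35], [-180, 180]. Speed limits (degrees/s): [108.29, 108.29, 136.94, 147.25, 180, 180].

## Interface

Orientations are given as a 3x3 rotation matrix whose columns are the frame's x, y, z axes.
In Python, from rig import * gives the robot as it stands.
- The arm moves only by the tool apply_moves, never from a script. Its argument "rows" is a list of rows, each an object with "grip": the opening, from -1 (shut) to 1 (fully open); "translation": the shift along the tool's x, y, z in cm, a list of three; "twist": the turn about the tool's z in rad. A call has 1 to 10 rows; each row is the pose to reach, as a shift and turn from the pose commanded when the call began, along the tool's axes at that moment; what a row does not reach only later rows make up. A row lasts 1/8 s, in which the tool goes at most 62.5 mm and 10.7 degrees, less where a joint would pass 70% of its speed; a pose out of reach is approached as far as the arm can. A call with a gripper value outside its range is refused whole. The fingers move at their own pace and stop on an object; "newtons" is the grip in N (left out, the last holds). Time passes only in rows, so rows that repeat a pose let the fingers close. It gives the time, the measured TCP pose, the force, the opening and the grip force at its end, in the units of the state.
- read_state(): the state, without advancing time (a new reading comes with each control period).
- snapshot(name): name is "side" or "top" or "wrist"; returns (picture, depth): 400x640x3 uint8, blue, green, red; 400x640 float32, m along the optical axis (not along the pixel's ray), 0 where there is no reading.
- calibration(name): a dict with "fx", "fy", "cx", "cy" (pixels), "extrinsics" (4x4, takes a point from world to camera coordinates). Camera axes: x right, y down, z forward; pixel columns grow to the right and rows downward; lengths in m; the calibration is good to about 2 mm. The wrist camera is an equidistant fisheye: a pixel r from the principal point sees the ray r / f radians off the axis. A picture is of the moment at which its call begins: read the wrist's pose just before it. calibration takes no time and is no camera call; for the wrist camera it gives the pose at the moment of the call.
- sign_off(): hands the job in; it is judged then, once.
Trained networks look in the newest picture that a camera, given by its name, has taken for a name from the list of things; names that differ only in an ending like _2 or _b are one class to them, and where a whole thing is asked for, a point or a joint stands for the part that bears it (a point fixed in the world has none). Each returns a list of dicts, best first, with "confidence" (0 to 1); they miss things now and then, are a little off and sometimes report something else, mostly with a low value. They report only what shows in the picture. A call takes as long as a camera call.
- regions_of(label, camera): "pixels" (400x640 bool, what is visible of it) and "extent" ([centre column, centre row, width, height] in pixels, round what is visible of it).
The state is a dict: "clock": time; "joint_pos": joint angles; "qd": joint speeds; "joint_efforts": joint torques, N m; "ee_pos": TCP position; "tcp_rot": TCP orientation; "contact_force": force on the tool from outside, world axes, zero at the start; "torque": the same for the moment, N m; "width": opening from 0.0 (shut) to 1.0 (fully open); "gripper_force": force on a finger pad.
Only numpy, scipy, OpenCV 4.12 (cv2) and the standard library are available. Lean on these libraries where they do the work, as an engineer would, in place of code of your own. Each camera call takes 0.05 s, during which the arm holds its last target. There are 200 camera calls.

## Task

The little worktop shelf leans and has to be level under load: lay the spirit level lengthwise along the middle of its board and let go, then turn the black hand wheel of the screw foot so that the bubble comes to rest between its two lines while the level is pressed down (the board gives a little on its rubber buffers, which shifts the bubble). Finish while pressing the level firmly down on the board with the fingers, about 10 N, with the bubble between the lines, so that I can tighten the lock nut; leave the groceries and the spanner where they are.

Things in the scene. Friction and masses are not known exactly. Their poses are not given: they have to be found in the camera images.
- level: yellow pocket spirit level with black ends, 200 long x 24 wide x 42 mm high, 0.22 kg, standing on its flat base on the worktop, vial up. Origin: centre of the base; x along its length, z up. Grip it across the 24 mm width at mid-length, 15 to 30 mm above the base. It reads true either way round.
- level_top (a point): centre of the level's top edge, 42 mm above its base: here a 52 mm long window shows the lime green vial (its cover lies 3 mm below the edge). Left and right of the window the top edge is a flat rail to press on. Pressed in the middle, or on both rails alike, the reading does not change.
- bubble (a joint): where the pale bubble (16 mm long) stands along the vial, m, positive towards the level's +x end, 0 = centred. It drifts to the higher end, 20 mm for each degree of slope, and takes 1.5 s to settle. Two black lines stand 10 mm either side of the centre: the bubble is between them when this is within 2 mm of 0.
- shelf: low worktop shelf that stands firm and does not slide: oak board 150 x 400 x 18 mm on two fixed feet (y = +170 mm) and one screw foot (y = -170 mm, the robot's right). Origin: on the worktop under the board's middle; y along the board to the fixed feet, x across it, away from the robot, z up. A thin steel rail 29 mm high stands on the board at x = +64 mm.
- shelf_mid (a point): centre of the board's top face, about 78 mm above the worktop; x across the board, y along it towards the fixed feet, z square to it (tilts with it). At the screw foot's end the board lies on soft rubber buffers: pressed at its middle with 7 N or more it sinks there by 0.9 mm and sits solid, so the bubble shifts 3.0 mm away from the screw foot, and back when let go.
- foot_grip (a point): centre of the ribbed black hand wheel on the screw foot: 44 mm in diameter, 18 mm high, axis vertical, 20 mm clear above the board. It stays at this height and where it is left. Clockwise seen from above raises this end of the board, 6 mm a turn: the bubble moves 3.2 mm per radian towards the foot. It starts wound in (this end low), 1.7 to 3 rad from level under pressing.
- red_tin: bystander: low red tin, 75 mm in diameter, 58 mm high, behind the shelf's left end; origin at the centre of its underside
- flat_tin: bystander: flat tin, 86 mm in diameter, 40 mm high, at the front right; origin at the centre of its underside
- mushroom_jar: bystander: jar with a grey lid, 68 mm in diameter, 94 mm high, behind the shelf's left end; origin at the centre of its underside
- olive_jar: bystander: jar with a yellow lid, 67 mm in diameter, 82 mm high, to the right of the shelf; origin at the centre of its underside
- green_bottle: bystander: green bottle, 43 x 68 mm, 145 mm high, to the right of the shelf; origin at the centre of its underside
- tea_box: bystander: green box, 75 x 128 x 67 mm high, at the front left; origin at the centre of its underside
- spanner: bystander: steel spanner lying on the worktop to the right of the screw foot; origin on its underside

How it is judged:
By the outcome, as a careful person would: the job done as asked, in the order asked, and still so for the second after the job is handed in, while the arm keeps its last pose, push and grip.
It also fails if it takes over 72 s, if anything falls off the work surface, if the arm or the gripper's body presses on something with over 40 N, if the wrist force passes 120 N, or if a joint passes its speed limit or range.

## Working session

There is one attempt and no reset: what is moved stays moved. The work goes in short steps, Python scripts to look and compute and a tool call to move; the robot and the scene stay as the last step left them, time stands still between calls to the robot, and variables do not carry over. Pictures are saved under pics/ and viewed, at most 10 in all, crops included, and the job is handed in when it is done.

Besides the shell and the picture viewer there is one more tool, called after "Call:" by a JSON object that holds its "name" and its "arguments". apply_moves: Moves the arm, as the interface text tells. Its arguments: {"type":"object","properties":{"rows":{"type":"array","items":{"type":"object","properties":{"grip":{"type":"number"},"translation":{"type":"array","items":{"type":"number"}},"twist":{"type":"number"}}}},"newtons":{"type":"number"}},"required":["rows"]}

```bash
mkdir -p pics; ls; cat > h.py <<'E'
from rig import *
import numpy as np, cv2
def cal(n):
    c=calibration(n); return c, np.array(c["extrinsics"])
def world(n,uv,d,c=None):
    c=c or calibration(n);E=np.array(c["extrinsics"]);uv=np.atleast_2d(uv).astype(float);d=np.atleast_1d(d)
    x=(uv[:,0]-c["cx"])/c["fx"];y=(uv[:,1]-c["cy"])/c["fy"]
    if n=="wrist":
        r=np.hypot(x,y);k=np.where(r>1e-9,np.tan(r)/np.maximum(r,1e-9),1);x=x*k;y=y*k
    P=np.stack([x*d,y*d,d],1)
    return (P-E[:3,3])@E[:3,:3]
def cloud(n,mask,depth,c=None):
    v,u=np.nonzero(mask&(depth>0)); return world(n,np.stack([u,v],1),depth[v,u],c)
E
python3 - <<'E'
from h import *
s=read_state();print(s["clock"],s["ee_pos"],s["tcp_rot"],s["width"])
for n in ("top","side"):
    im,d=snapshot(n);cv2.imwrite(f"pics/{n}0.png",im);np.save(f"{n}_d.npy",d)
    c=calibration(n);print(n,c["fx"],np.round(c["extrinsics"],3).tolist())
    for l in ("level","foot_grip","shelf"):
        for r in regions_of(l,n)[:2]:
            P=cloud(n,r["pixels"],d)
            print(l,round(r["confidence"],2),np.round(r["extent"]),r["pixels"].sum(),np.round(np.percentile(P,[2,50,98],axis=0),3).tolist() if len(P) else "")
E
```

```text
pics
0.0 [0.16651208 0.47107761 0.23082203] [[-9.42821959e-01  3.33296571e-01 -3.85999379e-04]
 [ 3.33296795e-01  9.42821355e-01 -1.06711694e-03]
 [ 8.26204136e-06 -1.13475364e-03 -9.99999356e-01]] 1.0023898489357081
top 376.67335671760264 [[-0.02, -1.0, 0.023, -0.054], [-0.982, 0.015, -0.188, 0.473], [0.187, -0.026, -0.982, 1.187], [0.0, 0.0, 0.0, 1.0]]
level 0.72 [193. 202.  55.  44.] 522 [[0.419, 0.277, -0.003], [0.486, 0.36, 0.039], [0.548, 0.441, 0.046]]
foot_grip 0.58 [352. 198.  15.  17.] 167 [[0.453, -0.188, 0.076], [0.472, -0.167, 0.115], [0.492, -0.148, 0.12]]
side 443.9355244417792 [[0.479, -0.877, -0.019, -0.269], [-0.385, -0.191, -0.903, 0.231], [0.789, 0.44, -0.43, 1.151], [0.0, 0.0, 0.0, 1.0]]
foot_grip 0.69 [354. 206.  13.  35.] 205 [[0.453, -0.188, 0.003], [0.465, -0.172, 0.103], [0.489, -0.15, 0.12]]
shelf 0.95 [313. 198. 111.  54.] 2699 [[0.365, -0.198, 0.01], [0.445, -0.052, 0.079], [0.536, 0.174, 0.116]]
```

```bash
python3 - <<'E'
import cv2,numpy as np
a=cv2.imread("pics/top0.png")[110:310,130:450];b=cv2.imread("pics/side0.png")[100:300,180:500]
cv2.imwrite("pics/v1.png",np.vstack([cv2.resize(a,None,fx=2.4,fy=1.5*1),cv2.resize(b,None,fx=2.4,fy=1.5)]) if 0 else np.hstack([cv2.resize(a,(400,250)),cv2.resize(b,(400,250))]))
cv2.imwrite("pics/v1.png",cv2.resize(a,(800,500),interpolation=cv2.INTER_CUBIC));
cv2.imwrite("pics/v2.png",cv2.resize(b,(800,500),interpolation=cv2.INTER_CUBIC))
E
```

```text
(no output)
```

View pics/v1.png

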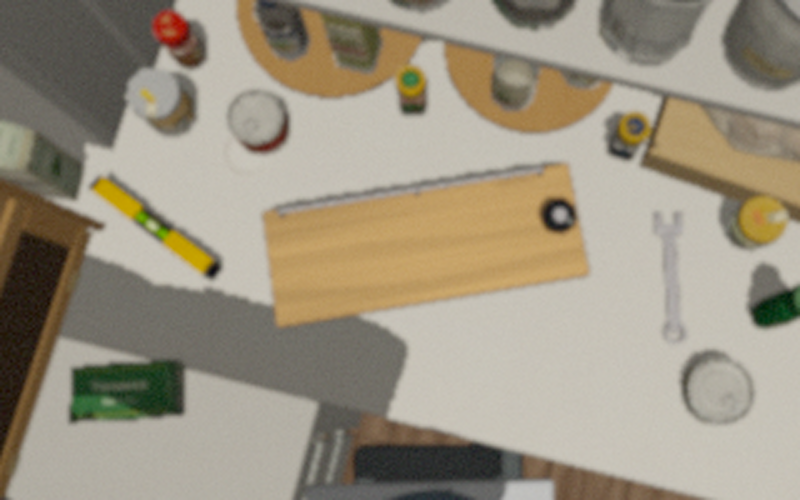

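View pics/v2.png

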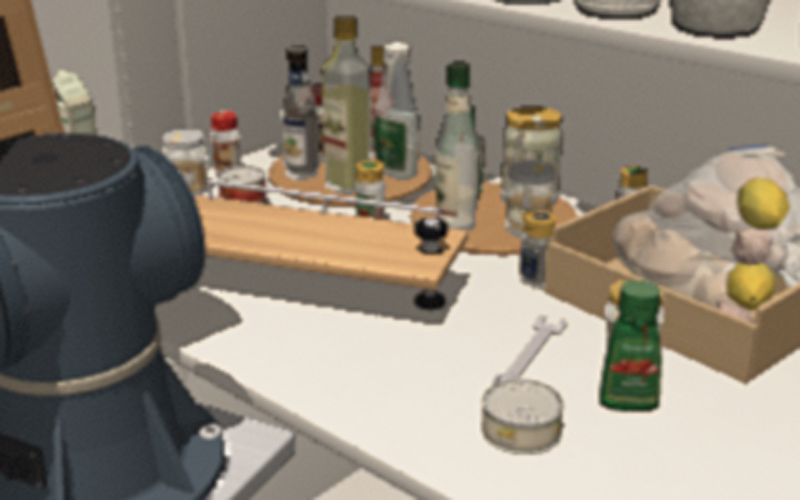

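The top view shows the level at picture pixel (192,200), the board from (235,195) to (365,220), and the wheel at (354,195). The side view confirms the wheel standing above the board. Next I fit the poses.

```bash
cat > fit.py <<'E'
from h import *
def plane(n,mask,z,c=None):
    "intersect pixel rays with z plane"
    c=c or calibration(n);v,u=np.nonzero(mask);uv=np.stack([u,v],1)
    A=world(n,uv,np.full(len(u),.1),c);B=world(n,uv,np.full(len(u),1.),c)
    t=(z-A[:,2])/(B[:,2]-A[:,2]);return A+t[:,None]*(B-A)
def rect(P):
    (c,s,a)=cv2.minAreaRect((P[:,:2]*1000).astype(np.float32))
    if s[0]<s[1]: s=s[::-1];a+=90
    return np.round(c,1),np.round(s,1),round((a+90)%180-90,2)
E
python3 - <<'E'
from fit import *
im,d=snapshot("top")
r=regions_of("level","top")[0];m=r["pixels"]
hsv=cv2.cvtColor(im,cv2.COLOR_BGR2HSV)
print("level rect",rect(plane("top",m,.042)))
C=cloud("top",m,d);print("z",np.percentile(C[:,2],[10,50,90]))
r=regions_of("shelf","top")
for q in r[:2]:
    P=cloud("top",q["pixels"],d);k=(P[:,2]>.05)&(P[:,2]<.095);print("shelf",q["confidence"],k.sum(),rect(plane("top",q["pixels"],.078)),np.median(P[k],0))
    A=np.c_[P[k][:,:2],np.ones(k.sum())];print("plane",np.linalg.lstsq(A,P[k][:,2],rcond=None)[0])
# board by colour
m=((hsv[...,0]>8)&(hsv[...,0]<25)&(hsv[...,1]>70)&(hsv[...,2]>120)).astype(np.uint8)
n,L,S,_=cv2.connectedComponentsWithStats(m);k=L[215,290];mm=L==k
print("board",S[k],rect(plane("top",mm,.078)))
P=cloud("top",mm,d);A=np.c_[P[:,:2],np.ones(len(P))];print(np.linalg.lstsq(A,P[:,2],rcond=None)[0],np.median(P,0))
for n in("top","side"):
    if n=="side": im,d=snapshot(n)
    for q in regions_of("foot_grip",n)[:1]:
        m=q["pixels"];P=cloud(n,m,d);k=P[:,2]>.108;print(n,"wheel",np.median(P[:,2]),np.percentile(P[:,2],95),rect(plane(n,m,.110)),np.round(P[k].mean(0),4))
E
```

```text
level rect (array([480.9, 352.6]), array([207. ,  27.8]), 52.34)
z [0.02057185 0.03948456 0.04342683]
shelf 0.72 5454 (array([444. ,  -0.5]), array([400.1, 155.8]), -81.31) [0.44037311 0.00746496 0.07661541]
plane [0.0012469  0.00264961 0.07608384]
board [ 235  175  130   66 5406] (array([ 4.465e+02, -3.000e-01]), array([398.1, 150.8]), -81.28)
[0.00094556 0.00096863 0.07635775] [0.44110937 0.00732547 0.0766572 ]
top wheel 0.11474848183466377 0.11847953563212452 (array([ 472.3, -167.7]), array([42.9, 41.9]), -46.15) [ 0.4716 -0.1676  0.115 ]
side wheel 0.08442970128150928 0.1192240213408831 (array([ 385.6, -209.8]), array([238.,  41.]), 25.6) [ 0.464  -0.1723  0.1155]
```

Call:
{"name": "apply_moves", "arguments": {"rows": [{"translation": [-33.6, -0.7, 6], "twist": -1.253, "grip": 1}, {"translation": [-33.6, -0.7, 6], "twist": -1.253, "grip": 1}, {"translation": [-33.6, -0.7, 6], "twist": -1.253, "grip": 1}, {"translation": [-33.6, -0.7, 6], "twist": -1.253, "grip": 1}, {"translation": [-33.6, -0.7, 6], "twist": -1.253, "grip": 1}, {"translation": [-33.6, -0.7, 6], "twist": -1.253, "grip": 1}, {"translation": [-33.6, -0.7, 6], "twist": -1.253, "grip": 1}, {"translation": [-33.6, -0.7, 6], "twist": -1.253, "grip": 1}, {"translation": [-33.6, -0.7, 6], "twist": -1.253, "grip": 1}]}}

```text
clock: 1.82
ee_pos: [0.4807, 0.3531, 0.1715]
tcp_rot: [[-0.614, -0.79, 0.0], [-0.79, 0.614, 0.0], [-0.0, 0.0, -1.0]]
contact_force: [-0.2, 0.5, -0.2]
width: 1.004
gripper_force: 0.0
```

```bash
cat >> h.py <<'E'
def delta(target,yang=None):
    "tool-axis shift (cm) and twist (rad) to world xyz (m), tool y axis at yang deg"
    s=read_state();R=np.array(s["tcp_rot"]);dt=R.T@(np.array(target)-s["ee_pos"])*100
    a=np.degrees(np.arctan2(R[1,1],R[0,1]));tw=None if yang is None else np.radians(-((yang-a+180)%360-180))
    print("t",round(s["clock"],2),"pos",np.round(s["ee_pos"],4),"yang",round(a,2),"q6",s["joint_pos"][5],"-> delta",np.round(dt,2),"twist",tw,"F",np.round(s["contact_force"],1),"w",s["width"],s["gripper_force"])
E
python3 - <<'E'
from fit import *
c=calibration("wrist");im,d=snapshot("wrist");cv2.imwrite("pics/w1.png",im)
for q in regions_of("level","wrist")[:1]:
    m=q["pixels"];P=cloud("wrist",m,d,c);print(q["confidence"],q["extent"],np.percentile(P[:,2],[10,50,90]),rect(plane("wrist",m,.042,c)))
    k=P[:,2]>.036;print(rect(P[k]))
delta([.481,.3526,.006],142.3)
E
```

```text
0.9 [320.2, 186.1, 27.5, 198.4] [0.02896774 0.0419417  0.04300683] (array([486.2, 357. ]), array([198.3,  24.3]), 52.43)
(array([486.5, 357.4]), array([199.4,  24.3]), 52.42)
t 1.93 pos [0.4806 0.3533 0.1716] yang 142.21 q6 -15.899782291527085 -> delta [ 0.04 -0.07 16.56] twist -0.0015075321047012486 F [ 0.2 -0.  -0.1] w 1.0014514692942176 0.0
```

View pics/w1.png

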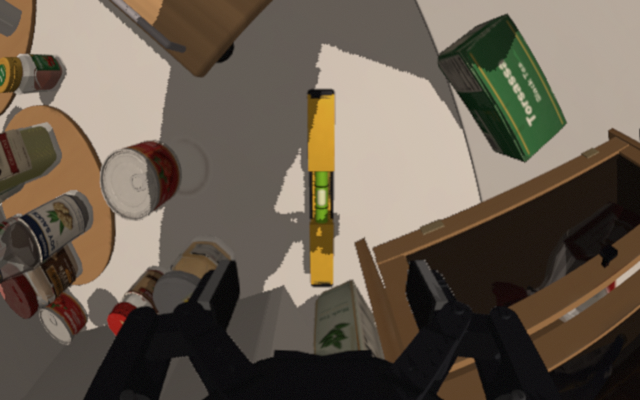

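The wrist view shows the level upright at (320,190), with a wooden door corner near (365,240) to its right. I check the clearance there.

```bash
python3 - <<'E'
from fit import *
c=calibration("wrist");im,d=snapshot("wrist");P=cloud("wrist",np.ones(d.shape,bool),d,c)
ax=np.array([np.cos(np.radians(52.4)),np.sin(np.radians(52.4))]);n=np.array([-ax[1],ax[0]])
q=P[:,:2]-[.4863,.3572];s=q@ax;t=q@n
k=(abs(s)<.05)&(abs(t)<.1)&(P[:,2]>.01)
for lo in np.arange(-.1,.1,.01):
    j=k&(t>=lo)&(t<lo+.01);print(round(lo,2),j.sum(),np.round(P[j][:,2].max(),3) if j.any() else "", np.round([s[j].min(),s[j].max()],3) if j.any() else "")
k=(abs(s)<.1)&(abs(t)<.12)&(P[:,2]>.06);print(k.sum(), np.c_[s,t,P[:,2]][k][::200].round(3)[:12])
E
```

```text
-0.1 0  
-0.09 0  
-0.08 128 0.26 [-0.02  -0.018]
-0.07 2941 0.28 [-0.022  0.006]
-0.06 3471 0.277 [-0.021  0.006]
-0.05 2820 0.25 [-0.023  0.007]
-0.04 1157 0.267 [-0.026  0.003]
-0.03 1759 0.272 [-0.028 -0.016]
-0.02 1956 0.272 [-0.05  0.05]
-0.01 2776 0.272 [-0.05  0.05]
-0.0 2695 0.27 [-0.05  0.05]
0.01 2114 0.272 [-0.05  0.05]
0.02 1690 0.272 [-0.028 -0.015]
0.03 1452 0.268 [-0.026  0.   ]
0.04 2746 0.254 [-0.026  0.007]
0.05 1760 0.276 [-0.021  0.005]
0.06 4414 0.28 [-0.021  0.006]
0.07 776 0.279 [-0.021  0.002]
0.08 10 0.025 [0.049 0.05 ]
0.09 94 0.043 [0.045 0.05 ]
37032 [[ 0.05   0.118  0.06 ]
 [-0.018 -0.045  0.191]
 [-0.018 -0.043  0.194]
 [ 0.057  0.111  0.076]
 [ 0.067 -0.113  0.065]
 [ 0.066 -0.116  0.071]
 [ 0.059  0.11   0.083]
 [ 0.066  0.079  0.073]
 [-0.018 -0.042  0.205]
 [-0.018  0.05   0.205]
 [-0.01  -0.041  0.195]
 [-0.018  0.046  0.207]]
```

Call:
{"name": "apply_moves", "arguments": {"newtons": 40, "rows": [{"translation": [-0.66, -0.2, 5], "twist": -0.003, "grip": 0.3}, {"translation": [-0.66, -0.2, 10], "twist": -0.003, "grip": 0.3}, {"translation": [-0.66, -0.2, 14], "twist": -0.003, "grip": 0.3}, {"translation": [-0.66, -0.2, 16.5], "twist": -0.003, "grip": 0.3}, {"translation": [-0.66, -0.2, 16.5], "twist": -0.003, "grip": 0.3}, {"translation": [-0.66, -0.2, 16.5], "twist": -0.003, "grip": -0.9}, {"translation": [-0.66, -0.2, 16.5], "twist": -0.003, "grip": -0.9}, {"translation": [-0.66, -0.2, 16.5], "twist": -0.003, "grip": -0.9}, {"translation": [-0.66, -0.2, 16.5], "twist": -0.003, "grip": -0.9}, {"translation": [-0.66, -0.2, 16.5], "twist": -0.003, "grip": -0.9}]}}

```text
clock: 3.22
ee_pos: [0.4875, 0.3576, 0.008]
tcp_rot: [[-0.609, -0.793, 0.002], [-0.793, 0.609, 0.002], [-0.003, -0.0, -1.0]]
contact_force: [-0.4, 1.2, 7.5]
width: 0.272
gripper_force: 40.6
```

Call:
{"name": "apply_moves", "arguments": {"rows": [{"translation": [0, 0, -6], "grip": -0.9}, {"translation": [0, 0, -12], "grip": -0.9}, {"translation": [0, 0, -16], "grip": -0.9}, {"translation": [5, -3, -17], "twist": -0.13, "grip": -0.9}, {"translation": [10, -6, -17], "twist": -0.26, "grip": -0.9}, {"translation": [15, -9, -17], "twist": -0.39, "grip": -0.9}, {"translation": [20, -12, -17], "twist": -0.52, "grip": -0.9}, {"translation": [25, -15, -17], "twist": -0.65, "grip": -0.9}, {"translation": [30.9, -18.5, -17], "twist": -0.81, "grip": -0.9}, {"translation": [30.9, -18.5, -17], "twist": -0.81, "grip": -0.9}]}}

```text
invalid input at $.rows[0]: expected keys grip, translation, twist
```

```bash
python3 - <<'E'
from fit import *
s=read_state();c=calibration("wrist");im,d=snapshot("wrist");cv2.imwrite("pics/w2.png",im);np.save("w2d.npy",d)
for l in("shelf","foot_grip","level"):
  for q in regions_of(l,"wrist")[:1]:
    m=q["pixels"];P=cloud("wrist",m,d,c);print(l,q["confidence"],np.round(q["extent"]),np.percentile(P[:,2],[5,50,95]))
    if l=="shelf":
        k=(P[:,2]>.06)&(P[:,2]<.09);Q=P[k];A=np.c_[Q[:,:2]-[.446,0],np.ones(len(Q))];co,*_=np.linalg.lstsq(A,Q[:,2],rcond=None);print("plane",co,rect(Q))
    if l=="foot_grip": print(rect(P[P[:,2]>.105]),rect(plane("wrist",m,.112,c)))
    if l=="level": print(rect(P))
delta([.4465,-.0003,.138],188.7)
E
```

```text
shelf 0.93 [ 77.  21. 151.  41.] [0.00617713 0.0723297  0.07888305]
plane [ 0.08661018 -0.15709319  0.1018291 ] (array([495.4, 191. ]), array([50.5, 16.7]), -54.81)
level 0.87 [322. 203.  68. 303.] [0.02825636 0.04200162 0.04321409]
(array([472.7, 337.6]), array([163.2,  33.1]), 51.95)
t 3.42 pos [0.4875 0.3576 0.008 ] yang 142.49 q6 -16.23482138858104 -> delta [ 30.85 -18.55 -13.08] twist -0.8065548351378901 F [-1.9  1.   6.9] w 0.27278079938144156 40.60901194810867
```

View pics/w2.png

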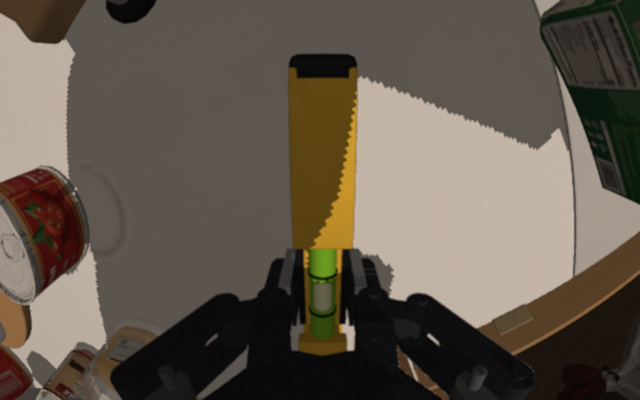

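The move was refused because twist is required in every row. The picture shows the level gripped at mid-length, with the vial centred between the fingers at (322,295). I repeat the move with twist.

Call:
{"name": "apply_moves", "arguments": {"rows": [{"translation": [0, 0, -6], "twist": 0, "grip": -0.9}, {"translation": [0, 0, -12], "twist": 0, "grip": -0.9}, {"translation": [0, 0, -16], "twist": 0, "grip": -0.9}, {"translation": [5, -3, -17], "twist": -0.13, "grip": -0.9}, {"translation": [10, -6, -17], "twist": -0.26, "grip": -0.9}, {"translation": [15, -9, -17], "twist": -0.39, "grip": -0.9}, {"translation": [20, -12, -17], "twist": -0.52, "grip": -0.9}, {"translation": [25, -15, -17], "twist": -0.65, "grip": -0.9}, {"translation": [30.9, -18.5, -17], "twist": -0.81, "grip": -0.9}, {"translation": [30.9, -18.5, -17], "twist": -0.81, "grip": -0.9}]}}

```text
clock: 4.68
ee_pos: [0.4449, -0.0037, 0.1772]
tcp_rot: [[0.154, -0.988, 0.001], [-0.988, -0.154, -0.0], [0.001, -0.001, -1.0]]
contact_force: [1.0, 0.9, -2.0]
width: 0.277
gripper_force: 40.5
```

```bash
python3 - <<'E'
from fit import *
s=read_state();c=calibration("wrist");im,d=snapshot("wrist");cv2.imwrite("pics/w3.png",im)
for l in("shelf","foot_grip","level"):
  for q in regions_of(l,"wrist")[:1]:
    m=q["pixels"];P=cloud("wrist",m,d,c);print(l,q["confidence"],np.round(q["extent"]),np.percentile(P[:,2],[5,50,95]))
    if l=="shelf":
        k=(P[:,2]>.06)&(P[:,2]<.09);Q=P[k];A=np.c_[Q[:,:2]-[.446,0],np.ones(len(Q))];co,*_=np.linalg.lstsq(A,Q[:,2],rcond=None);print("plane",co,rect(Q))
    if l=="foot_grip": print(rect(P[P[:,2]>.105]),rect(plane("wrist",m,.112,c)))
    if l=="level": print(rect(P))
delta([.4465,-.0003,.138],188.7)
E
```

```text
shelf 0.85 [315. 174. 191. 348.] [0.07661086 0.07790975 0.10616226]
plane [0.00120232 0.00113603 0.07788489] (array([449.8,  -3.2]), array([341.4, 148.5]), -81.05)
foot_grip 0.96 [315.   8.  54.  13.] [0.10095771 0.11355003 0.11694989]
(array([ 473.1, -149.8]), array([33.1,  9. ]), 9.04) (array([ 473.6, -149. ]), array([33.7, 11.3]), 8.1)
level 0.78 [321. 203.  70. 306.] [0.19740376 0.21139344 0.2126351 ]
(array([432.6,   5. ]), array([265.4,  52.3]), -76.01)
t 4.88 pos [ 4.456e-01 -2.000e-04  1.766e-01] yang -171.16 q6 -98.8770559716147 -> delta [ 0.02 -0.08  3.86] twist 0.002417602964932996 F [ 0.3  0.9 -2.8] w 0.27552940995550934 40.486200749874115
```

View pics/w3.png

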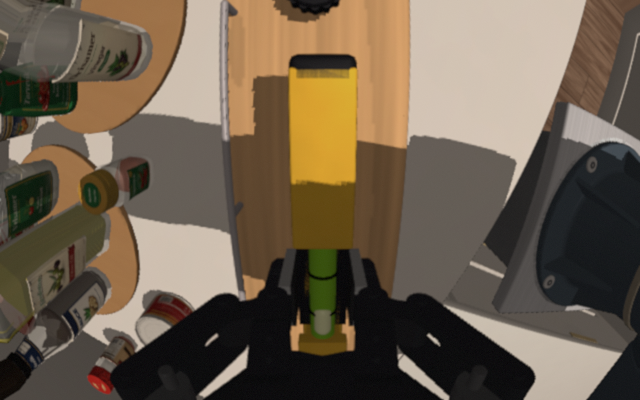

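The view shows the level held over the board, the wheel ahead at (313,3), the rail on the left. Lower it to just above the board.

Call:
{"name": "apply_moves", "arguments": {"rows": [{"translation": [0.04, -0.24, 4], "twist": 0.002, "grip": -0.9}, {"translation": [0.04, -0.24, 7], "twist": 0.002, "grip": -0.9}, {"translation": [0.04, -0.24, 8.6], "twist": 0.002, "grip": -0.9}, {"translation": [0.04, -0.24, 8.8], "twist": 0.002, "grip": -0.9}, {"translation": [0.04, -0.24, 9.0], "twist": 0.002, "grip": -0.9}, {"translation": [0.04, -0.24, 9.0], "twist": 0.002, "grip": -0.9}]}}

```text
clock: 5.62
ee_pos: [0.4483, -0.0007, 0.0869]
tcp_rot: [[0.153, -0.988, 0.001], [-0.988, -0.153, 0.0], [0.0, -0.001, -1.0]]
contact_force: [0.5, -0.1, -2.4]
width: 0.277
gripper_force: 40.5
```

Call:
{"name": "apply_moves", "arguments": {"rows": [{"translation": [0, 0, 0.1], "twist": 0, "grip": -0.9}, {"translation": [0, 0, 0.15], "twist": 0, "grip": -0.9}, {"translation": [0, 0, 0.15], "twist": 0, "grip": -0.9}]}}

```text
clock: 6.0
ee_pos: [0.4482, -0.001, 0.0853]
tcp_rot: [[0.153, -0.988, 0.001], [-0.988, -0.153, 0.0], [0.0, -0.001, -1.0]]
contact_force: [-0.5, -0.5, 4.9]
width: 0.27
gripper_force: 41.6
```

Call:
{"name": "apply_moves", "arguments": {"rows": [{"translation": [0, 0, 0], "twist": 0, "grip": 0.1}, {"translation": [0, 0, 0], "twist": 0, "grip": 0.1}, {"translation": [0, 0, 0], "twist": 0, "grip": 0.1}, {"translation": [0, 0, -3], "twist": 0, "grip": 0.1}, {"translation": [0, 0, -8], "twist": 0, "grip": 0.1}, {"translation": [6, 0, -12], "twist": 0, "grip": 0.1}, {"translation": [6, 0, -12], "twist": 0, "grip": 0.1}]}}

```text
clock: 6.88
ee_pos: [0.4583, -0.0623, 0.207]
tcp_rot: [[0.151, -0.989, 0.004], [-0.989, -0.151, -0.001], [0.001, -0.003, -1.0]]
contact_force: [-0.2, 0.9, -0.5]
width: 0.55
gripper_force: 0.0
```

```bash
python3 - <<'E'
from fit import *
c=calibration("wrist");im,d=snapshot("wrist");cv2.imwrite("pics/w4.png",im);np.save("w4.npy",d)
for l in("foot_grip","level","shelf","bubble"):
  for q in regions_of(l,"wrist")[:1]:
    m=q["pixels"];P=cloud("wrist",m,d,c);print(l,q["confidence"],np.round(q["extent"]),np.percentile(P[:,2],[5,50,95]))
    if l=="shelf": print(rect(P[(P[:,2]>.07)&(P[:,2]<.085)]))
    if l=="foot_grip": k=P[:,2]>.112;print(rect(P[k]),rect(plane("wrist",m,.112,c)),np.percentile(P[:,2],98))
    if l=="level": print(rect(P[P[:,2]>.11]),rect(plane("wrist",m,.120,c)))
delta([.4725,-.168,.088],None)
E
```

```text
foot_grip 0.55 [321.  71.  62.  56.] [0.11375249 0.11631726 0.11902969]
(array([ 476.4, -168.5]), array([43.1, 42.8]), 63.97) (array([ 476.5, -168.6]), array([43.3, 43.2]), 63.92) 0.11962322496483745
level 0.57 [321. 248.  26. 197.] [0.10540186 0.11940623 0.12062764]
(array([448.5,  -2.4]), array([199.8,  24.3]), -80.95) (array([448.5,  -6. ]), array([203.7,  24.7]), -81.26)
shelf 0.91 [322. 196. 165. 313.] [0.07653414 0.07781638 0.11543585]
(array([454.3, -25.8]), array([349.7, 150.3]), -81.29)
bubble 0.71 [327. 273.   7.  19.] [0.11513316 0.11727943 0.11875764]
t 7.12 pos [ 0.4563 -0.0595  0.2038] yang -171.18 q6 -106.25688848805284 -> delta [10.98  0.04 11.57] twist None F [-0.1  0.1 -0.8] w 0.5495248941142972 0.0
```

View pics/w4.png

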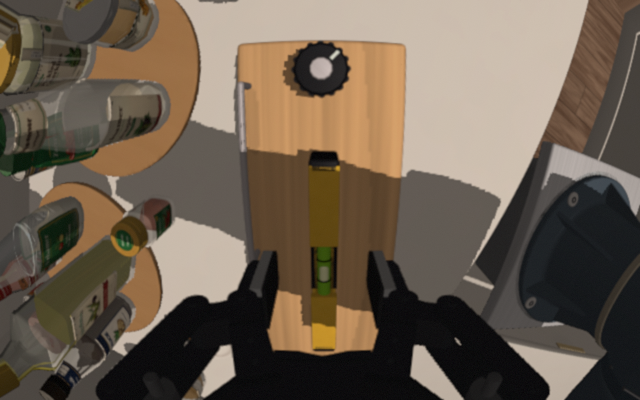

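```bash
cat > bub.py <<'E'
from fit import *
import sys
def bub(name,n="wrist",show=True):
    c=calibration(n);im,d=snapshot(n)
    L=regions_of("level",n);B=regions_of("bubble",n)
    o=np.array([.4485,-.002]);ax=np.array([np.cos(np.radians(-81.2)),np.sin(np.radians(-81.2))]);pn=np.array([-ax[1],ax[0]])
    # rectified strip of vial plane z=.117, 0.2 mm/px, up to +-45 mm along level, foot to the right
    s=np.arange(-.045,.045,.0002);t=np.arange(-.016,.016,.0002);S,T=np.meshgrid(s,t)
    W=np.dstack([o[0]+S*ax[0]+T*pn[0],o[1]+S*ax[1]+T*pn[1],np.full(S.shape,.117)]).reshape(-1,3)
    E=np.array(c["extrinsics"]);Q=W@E[:3,:3].T+E[:3,3]
    x,y,z=Q.T;r=np.hypot(x,y);k=(np.arctan2(r,z)/r) if n=="wrist" else 1/z
    u=(c["fx"]*x*k+c["cx"]).reshape(S.shape).astype(np.float32);v=(c["fy"]*y*k+c["cy"]).reshape(S.shape).astype(np.float32)
    R=cv2.remap(im,u,v,cv2.INTER_CUBIC);R=cv2.resize(R,None,fx=1.7,fy=1.7)
    cv2.imwrite(f"pics/{name}.png",R);cv2.imwrite(f"pics/{name}_full.png",im)
    for q in B[:1]:
        P=plane(n,q["pixels"],.117,c);e=(P[:,:2]-o)@ax*1000;print("bubble s",round(q["confidence"],2),e.min().round(1),e.max().round(1),((e.min()+e.max())/2).round(2))
    for q in L[:1]:
        P=plane(n,q["pixels"],.120,c);e=(P[:,:2]-o)@ax*1000;print("level ends",e.min().round(1),e.max().round(1),"mid",((e.min()+e.max())/2).round(2))
if __name__=="__main__": bub(sys.argv[1],*(sys.argv[2:]))
E
python3 bub.py b1; python3 -c "
from h import *;delta([.4745,-.1683,.160])"
```

```text
bubble s 0.6 -107.8 190.9 41.57
level ends -98.2 106.9 mid 4.36
t 7.28 pos [ 0.4565 -0.0596  0.2041] yang -171.15 q6 -106.28157982193945 -> delta [11.02 -0.11  4.41] twist None F [ 0.3  0.8 -0.1] w 0.5477002536842661 0.0
```

View pics/b1.png

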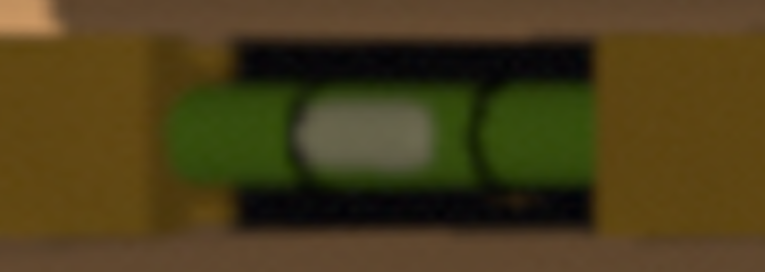

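The rectified view shows lines at x≈297 and 477 and the bubble from 297 to 435. That puts the bubble about 2.4 mm away from the foot, or −5.4 mm when pressed, so the wheel needs about 1.7 rad clockwise. I go to the wheel.

Call:
{"name": "apply_moves", "arguments": {"rows": [{"translation": [6, 0, 2], "twist": 0, "grip": 0.45}, {"translation": [11, -0.1, 4.4], "twist": 0, "grip": 0.45}, {"translation": [11, -0.1, 4.4], "twist": 0, "grip": 0.45}, {"translation": [11, -0.1, 4.4], "twist": 0, "grip": 0.45}]}}

```text
clock: 7.78
ee_pos: [0.4746, -0.1682, 0.1607]
tcp_rot: [[0.153, -0.988, -0.001], [-0.988, -0.153, 0.0], [-0.001, 0.0, -1.0]]
contact_force: [1.2, 0.4, -0.1]
width: 0.726
gripper_force: 0.0
```

```bash
python3 - <<'E'
from fit import *
c=calibration("wrist");im,d=snapshot("wrist")
for q in regions_of("foot_grip","wrist")[:1]:
    m=q["pixels"];P=cloud("wrist",m,d,c);k=P[:,2]>.112;print(q["confidence"],rect(P[k]),rect(plane("wrist",m,.115,c)),np.percentile(P[:,2],[5,50,98]))
delta([.4745,-.1683,.087],None)
E
```

```text
0.58 (array([ 476.8, -168.8]), array([43.8, 43.1]), -71.45) (array([ 480.2, -179.4]), array([64.3, 42.8]), -71.25) [0.10726812 0.11606849 0.11932799]
t 7.88 pos [ 0.4749 -0.1678  0.1613] yang -171.14 q6 -118.33125590216537 -> delta [0.04 0.05 7.43] twist None F [ 1.   0.3 -0.7] w 0.725067665814833 0.0
```

Call:
{"name": "apply_moves", "arguments": {"newtons": 30, "rows": [{"translation": [0.1, -0.15, 4], "twist": 0, "grip": 0.45}, {"translation": [0.1, -0.15, 7.4], "twist": 0, "grip": 0.45}, {"translation": [0.1, -0.15, 7.4], "twist": 0, "grip": 0.45}, {"translation": [0.1, -0.15, 7.4], "twist": 0, "grip": -0.4}, {"translation": [0.1, -0.15, 7.4], "twist": 0, "grip": -0.4}, {"translation": [0.1, -0.15, 7.4], "twist": 0, "grip": -0.4}, {"translation": [0.1, -0.15, 7.4], "twist": 0, "grip": -0.4}]}}

```text
clock: 8.75
ee_pos: [0.4765, -0.1695, 0.0887]
tcp_rot: [[0.153, -0.988, 0.001], [-0.988, -0.153, -0.0], [0.001, -0.001, -1.0]]
contact_force: [-6.6, 2.0, 7.2]
width: 0.508
gripper_force: 29.7
```

Call:
{"name": "apply_moves", "arguments": {"rows": [{"translation": [0, 0.1, 0], "twist": 0.1, "grip": -0.4}, {"translation": [0, 0.1, 0], "twist": 0.28, "grip": -0.4}, {"translation": [0, 0.1, 0], "twist": 0.46, "grip": -0.4}, {"translation": [0, 0.1, 0], "twist": 0.64, "grip": -0.4}, {"translation": [0, 0.1, 0], "twist": 0.82, "grip": -0.4}, {"translation": [0, 0.1, 0], "twist": 1.0, "grip": -0.4}, {"translation": [0, 0.1, 0], "twist": 1.18, "grip": -0.4}, {"translation": [0, 0.1, 0], "twist": 1.36, "grip": -0.4}, {"translation": [0, 0.1, 0], "twist": 1.54, "grip": -0.4}, {"translation": [0, 0.1, 0], "twist": 1.7, "grip": -0.4}]}}

```text
clock: 10.0
ee_pos: [0.4746, -0.168, 0.0886]
tcp_rot: [[-1.0, -0.02, -0.0], [-0.02, 1.0, 0.003], [0.0, 0.003, -1.0]]
contact_force: [-14.0, 17.0, 17.9]
width: 0.505
gripper_force: 31.9
```

Call:
{"name": "apply_moves", "arguments": {"rows": [{"translation": [0, 0, 0], "twist": 0, "grip": -0.4}, {"translation": [0, 0, 0], "twist": 0, "grip": -0.4}]}}

```text
clock: 10.25
ee_pos: [0.4746, -0.168, 0.0886]
tcp_rot: [[-1.0, -0.025, -0.0], [-0.025, 1.0, 0.003], [0.0, 0.003, -1.0]]
contact_force: [-14.5, 16.2, 17.8]
width: 0.509
gripper_force: 31.8
```

```bash
python3 -c "
from h import *;delta([.4485,-.002,.21],-81.2)"
```

```text
t 10.25 pos [ 0.4746 -0.168   0.0886] yang 91.44 q6 -21.02349684560782 -> delta [  2.19  16.69 -12.09] twist 3.0132091432828783 F [-14.5  16.2  17.8] w 0.5092121322692666 31.789457201957703
```

Call:
{"name": "apply_moves", "arguments": {"rows": [{"translation": [0, 0, 0], "twist": 0, "grip": 0.3}, {"translation": [0, 0, 0], "twist": 0, "grip": 0.3}, {"translation": [0, 0, 0], "twist": 0, "grip": 0.3}, {"translation": [0, 0, -5], "twist": 0, "grip": 0.5}, {"translation": [0, 0, -10], "twist": 0, "grip": 0.55}, {"translation": [1, 6, -11], "twist": -0.13, "grip": 0.55}, {"translation": [2, 12, -11], "twist": -0.13, "grip": 0.55}, {"translation": [2.2, 16.7, -11], "twist": -0.13, "grip": 0.55}, {"translation": [2.2, 16.7, -11], "twist": -0.13, "grip": 0.55}, {"translation": [2.2, 16.7, -11], "twist": -0.13, "grip": 0.55}]}}

```text
clock: 11.5
ee_pos: [0.4495, -0.0035, 0.197]
tcp_rot: [[-0.988, -0.154, 0.0], [-0.154, 0.988, -0.0], [-0.0, -0.0, -1.0]]
contact_force: [0.0, 0.1, -0.0]
width: 0.778
gripper_force: 0.0
```

```bash
python3 bub.py b2; python3 - <<'E'
from h import *
delta([.4485,-.002,.13],98.8)
E
```

```text
bubble s 0.63 -5.1 9.5 2.21
level ends -99.1 99.1 mid 0.02
t 11.65 pos [ 0.4495 -0.0042  0.1968] yang 98.75 q6 -9.28540655306552 -> delta [0.06 0.24 6.68] twist -0.0008396707089207626 F [-0.2 -0.1  0.4] w 0.7779274346776259 0.0
```

View pics/b2.png

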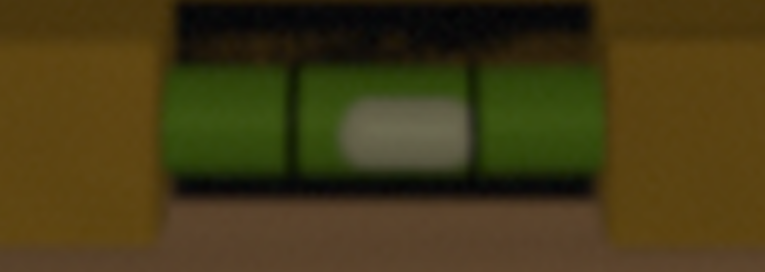

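The lines are at 292 and 473 and the bubble centre is at 405, which is +2.5 mm towards the foot. Under pressing that should come to about 0. I press down straddling the window, in steps.

Call:
{"name": "apply_moves", "arguments": {"rows": [{"translation": [0.06, 0.22, 4], "twist": 0, "grip": 0.55}, {"translation": [0.06, 0.22, 7.2], "twist": 0, "grip": 0.55}, {"translation": [0.06, 0.22, 7.8], "twist": 0, "grip": 0.55}, {"translation": [0.06, 0.22, 7.8], "twist": 0, "grip": 0.55}]}}

```text
clock: 12.15
ee_pos: [0.4487, -0.0017, 0.1194]
tcp_rot: [[-0.988, -0.153, 0.0], [-0.153, 0.988, -0.0], [-0.0, -0.0, -1.0]]
contact_force: [0.5, -0.4, -0.2]
width: 0.775
gripper_force: 0.0
```

Call:
{"name": "apply_moves", "arguments": {"rows": [{"translation": [0, 0, 0.2], "twist": 0, "grip": 0.55}, {"translation": [0, 0, 0.4], "twist": 0, "grip": 0.55}, {"translation": [0, 0, 0.4], "twist": 0, "grip": 0.55}]}}

```text
clock: 12.52
ee_pos: [0.4486, -0.0012, 0.115]
tcp_rot: [[-0.988, -0.154, 0.0], [-0.154, 0.988, -0.0], [-0.0, -0.0, -1.0]]
contact_force: [0.2, 0.9, 1.1]
width: 0.78
gripper_force: 0.0
```

Call:
{"name": "apply_moves", "arguments": {"rows": [{"translation": [0, 0, 0.1], "twist": 0, "grip": 0.55}, {"translation": [0, 0, 0.15], "twist": 0, "grip": 0.55}, {"translation": [0, 0, 0.15], "twist": 0, "grip": 0.55}]}}

```text
clock: 12.9
ee_pos: [0.4486, -0.0013, 0.1134]
tcp_rot: [[-0.988, -0.154, 0.0], [-0.154, 0.988, -0.0], [-0.0, -0.0, -1.0]]
contact_force: [0.1, -0.7, 4.0]
width: 0.772
gripper_force: 1.5
```

Call:
{"name": "apply_moves", "arguments": {"rows": [{"translation": [0, 0, 0.05], "twist": 0, "grip": 0.55}, {"translation": [0, 0, 0.05], "twist": 0, "grip": 0.55}, {"translation": [0, 0, 0.05], "twist": 0, "grip": 0.55}]}}

```text
clock: 13.28
ee_pos: [0.4486, -0.0013, 0.1132]
tcp_rot: [[-0.988, -0.154, 0.001], [-0.154, 0.988, -0.0], [-0.001, -0.0, -1.0]]
contact_force: [-2.1, -1.6, 9.3]
width: 0.775
gripper_force: 4.6
```

Call:
{"name": "apply_moves", "arguments": {"rows": [{"translation": [0, 0, 0.01], "twist": 0, "grip": 0.55}, {"translation": [0, 0, 0.01], "twist": 0, "grip": 0.55}, {"translation": [0, 0, 0.01], "twist": 0, "grip": 0.55}, {"translation": [0, 0, 0.01], "twist": 0, "grip": 0.55}, {"translation": [0, 0, 0.01], "twist": 0, "grip": 0.55}, {"translation": [0, 0, 0.01], "twist": 0, "grip": 0.55}, {"translation": [0, 0, 0.01], "twist": 0, "grip": 0.55}, {"translation": [0, 0, 0.01], "twist": 0, "grip": 0.55}, {"translation": [0, 0, 0.01], "twist": 0, "grip": 0.55}, {"translation": [0, 0, 0.01], "twist": 0, "grip": 0.55}]}}

```text
clock: 14.52
ee_pos: [0.4486, -0.0013, 0.1132]
tcp_rot: [[-0.988, -0.154, 0.001], [-0.154, 0.988, -0.0], [-0.001, -0.0, -1.0]]
contact_force: [-2.1, -2.3, 9.9]
width: 0.77
gripper_force: 5.3
```

Call:
{"name": "apply_moves", "arguments": {"rows": [{"translation": [0, 0, 0], "twist": 0, "grip": 0.55}, {"translation": [0, 0, 0], "twist": 0, "grip": 0.55}, {"translation": [0, 0, 0], "twist": 0, "grip": 0.55}, {"translation": [0, 0, 0], "twist": 0, "grip": 0.55}, {"translation": [0, 0, 0], "twist": 0, "grip": 0.55}, {"translation": [0, 0, 0], "twist": 0, "grip": 0.55}, {"translation": [0, 0, 0], "twist": 0, "grip": 0.55}, {"translation": [0, 0, 0], "twist": 0, "grip": 0.55}, {"translation": [0, 0, 0], "twist": 0, "grip": 0.55}, {"translation": [0, 0, 0], "twist": 0, "grip": 0.55}]}}

```text
clock: 15.78
ee_pos: [0.4486, -0.0014, 0.1131]
tcp_rot: [[-0.988, -0.153, 0.001], [-0.153, 0.988, -0.0], [-0.001, -0.0, -1.0]]
contact_force: [-2.7, -2.4, 11.2]
width: 0.775
gripper_force: 5.3
```

```bash
python3 bub.py b3; python3 - <<'E'
from h import *
for i in range(3):
    s=read_state();print(s["clock"],np.round(s["contact_force"],1),np.round(s["torque"],2))
    snapshot("top")
E
```

```text
bubble s 0.63 -8.8 7.4 -0.67
level ends -98.7 98.6 mid -0.04
15.925 [-2.4 -1.2 10.1] [-0.21  0.48  0.03]
15.975 [-2.7 -1.6 12. ] [-0.21  0.44  0.04]
16.025 [-2.  -1.1 10.4] [-0.28  0.49  0.02]
```

View pics/b3.png

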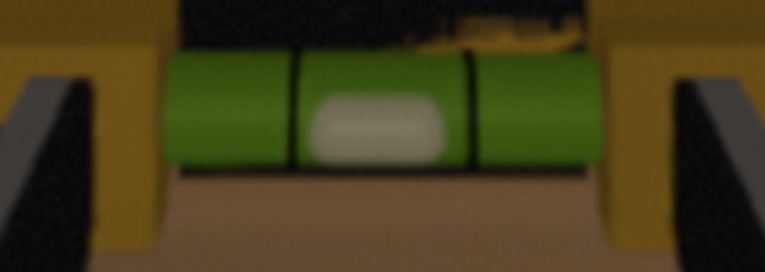

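Pressed at about 10.5 N, the bubble (310 to 446) stands between the lines (295 and 470), about 0.5 mm off centre, with both fingertips on the rails. I hand in.

```bash
python3 -c "
from rig import *
print(sign_off())"
```

```text
the job is handed in; nothing more can be done
None
```

The job is handed in: the level lies on the middle of the board, pressed at about 10 N by both fingertips, and the bubble rests between the lines, about 0.5 mm off centre.

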